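Clamp the weld coupon with the sunk cam knob

TASK

Get the flat steel bar ready for welding in its jig: gently slide the bar along its channel until its end is home against the end stop. Then reach down through the round opening of the spatter guard, turn the sunk cam knob clockwise until the cam holds the bar hand-snug against the rear rail (about 15 N; feel for it, never force it), and let go. Do not lean on the guard, and leave the other things on the bench alone.

Things in the scene. Friction and masses are not known exactly. Their poses are not given: they have to be found in the camera images.
- jig: Welding jig bolted to the bench. Origin on the bench, under the knob's axis; z up. Dark steel base plate 10 mm thick, x -65 to 90, y -95 to 140 mm. On it the bar's channel runs along jig y between two guide blocks (faces x 19.5 mm, y -58..-46 and 48..60, top z 22) and the rear rail (y -72..42, top z 24).
- stop_face (a point): Middle of the face of the end stop, a steel block 45 mm wide, top at z 32 mm, at the -y end of the channel. The face looks along jig +y; axes as the jig's. In jig coordinates: x 42, y -75, z 16 mm. The rear rail's face stands anywhere from jig x 54.5 to 58.5 mm: it is reset from job to job and not measured, so where the clamp bites is known only by feel.
- guard: Sheet steel spatter guard over the knob, fixed on the jig: top plate 124 x 124 mm, 5 mm thick, top 66 mm above the bench, with a round opening 90 mm across centred on the knob's axis; walls on the -x and both y sides. It spans over the middle of the bar. Origin 10 mm above the jig's origin.
- guard_mouth (a point): Centre of the guard's round opening, level with the guard's top (z 66 mm).
- cam_knob: Knob sunk under the guard. Origin on its axis, 10 mm above the jig's; z up. Black grip bar 44 mm along its own x, 14 mm thick (y), z 25.5 to 52.5 mm above the bench. Below it a grey hard plastic eccentric disc, radius 26 mm, 8 mm off the axis, bears on the bar's long side. Its yaw starts 0 to 0.35 rad clockwise of the jig's (0 = open stop). Stiff: stays where it is left.
- knob_grip (a point): Middle of the knob's grip bar, on the axis, 42.5 mm above the bench; axes as the knob's. Clockwise from above moves the cam to the bar by about 8 mm per rad; it bites 0.7 to 1.2 rad clockwise of the open stop, depending on the rail. Free turning takes 0.2 N m (0.1 to 0.15 when paused after a small step on); 15 N of clamp force take about 0.2 N m, or 0.1 rad, more.
- bar: The work: loose flat steel bar 30 x 150 x 12 mm (x, y, z), about 0.42 kg, lying in the channel on the jig's base plate along jig y. Origin at the centre of its underside. Sliding it takes about 1.5 to 3.5 N; at the stop the push climbs steeply.
- bar_tip (a point): Middle of the bar's end face towards the end stop; starts 15 to 45 mm short of it.
- bar_tail (a point): Middle of the bar's other end face (+y end), which stays clear of rail, guides and guard, to push on.
- hammer: Bystander: hammer lying on the bench.
- brush: Bystander: brush lying on the bench.
- spray_can: Bystander: can, 60 mm across, 140 mm high, standing on the bench.
Mind the look-alikes: they are no part of the job. What is meant by the bar is not blue, orange or purple, and is the smaller of those in its own colour.

How it is judged:
By the outcome, as a careful person would: the job done as asked, in the order asked, and still so for the second after the job is handed in, with the robot touching nothing.
It also fails if it takes over 72 s, if anything falls off the work surface, if the arm or the gripper's body presses on something with over 40 N, if the wrist force passes 120 N, or if a joint passes its speed limit or range.

ROBOT

A 7-joint arm with a two-finger parallel gripper is mounted at the origin on the work surface. World frame = base frame: x ahead of the robot, y to its left, z up, the work surface at z = 0. Lengths are in m, angles in rad, forces in N, time in s.
With the tool pointing down it reaches from about 0.425 to 0.925 m from the base axis. Payload 6.8 kg.
Tool frame: the origin (TCP) lies on the front face of the gripper's body, between the roots of the fingers; the fingertips stand 73 mm ahead of it and the grasp point (between the pads) lies 54 mm ahead of it (env.nose_length is the distance from the TCP to the fingertips, in m); z points along the fingers, y is the line along which they close (so a half turn about z gives the same grasp; the last joint's range is limited). The gripper opens to 85 mm and grips with 20 to 120 N. Pads are 22 mm wide; open, the fingers measure 114 mm over their backs; the gripper's body (76 mm by 85 mm) begins 54 mm behind the grasp point. The pads swing forward as they close: fully open they stand 13 mm farther back than shut.
Start: joints at [-1.332, 0.477, 0.022, 1.555, -0.011, 1.109, -0.083], TCP at [0.229, 0.635, 0.304] pointing down, gripper open.
Joint ranges: [-2.96, 2.96], [-0.34, 2.1], [-1.41, 1.46], [0.24, 2.44], [-1.37, 4.51], [0.17, 1.92], [-2.96, 2.96]. Speed limits (rad/s): [2.39, 2.39, 3.14, 3.14, 3.14, 3.14, 3.14].

INTERFACE

Orientations are given as a unit quaternion [w, x, y, z].
In Python, from cell import env, kin, camera, calibration, job gives the robot as it stands. The module is installed in compiled form; this text tells all that it offers. Calls block until the motion is done:
- env.reach(position, orientation): joint-space move of the TCP to a pose.
- env.movel(position, velocity=0.15, rot=None, stop_force=None): straight line of the TCP; rot=None keeps the orientation; velocity is the mean speed in m/s. With stop_force (N) it stops when the force on the tool has changed by that much, and returns True; else False.
- env.goto_joints(angles): joint-space move.
- env.grip(opening, f_grip=None): finger opening in m; f_grip is the grip in N (None keeps the last); returns when the fingers have stopped.
- env.dwell(seconds).
- kin.inverse_kinematics(position, orientation): joint angles nearest the present ones, or None.
- env.get_state(): the state.
- camera(name): name is "scene" or "top"; returns (picture, depth): 480x640x3 uint8, blue, green, red; 480x640 float32, m along the optical axis (not along the pixel's ray), 0 where there is no reading.
- calibration(name): a dict with "fx", "fy", "cx", "cy" (pixels), "rvec" (rotation vector, rad) and "tvec" (3), from world to camera coordinates, as OpenCV has them. Camera axes: x right, y down, z forward; pixel columns grow to the right and rows downward; lengths in m; the calibration is good to about 2 mm. A picture is of the moment at which its call begins. calibration takes no time and is no camera call.
A pose or a line that the arm cannot do raises env.PlanningError and nothing moves.
- job.job_done(): hands the job in; it is judged then, once.
The state is a dict: "time": time; "qpos": joint angles; "joint_velocities": joint speeds; "joint_torque": joint torques, N m; "tcp_pos": TCP position; "orientation": TCP orientation; "force": force on the tool from outside, world axes, zero at the start; "torque": the same for the moment, N m; "opening": finger opening in m; "gripper_force": force on a finger pad.
Only numpy, scipy, OpenCV 4.12 (cv2) and the standard library are available. Lean on these libraries where they do the work, as an engineer would, in place of code of your own. Each camera call takes 0.05 s, during which the arm holds its last target. There are 200 camera calls.

## Working session

There is one attempt and no reset: what is moved stays moved. The work goes in short steps, each a Python script; the robot and the scene stay as the last script left them, time stands still between calls to the robot, and variables do not carry over. Pictures are saved under pics/ and viewed, at most 10 in all, crops included, and the job is handed in when it is done.

```bash
mkdir -p pics; ls; python3 - <<'E'
from cell import env,kin,camera,calibration,job
import cv2,numpy as np
for n in("top","scene"):
    p,d=camera(n); cv2.imwrite(f"pics/{n}0.png",p); np.savez(f"pics/{n}0.npz",p=p,d=d)
    print(n,calibration(n))
s=env.get_state();print(s)
E
```

```text
pics
top {'fx': 456.2051734016385, 'fy': 456.2051734016385, 'cx': 315.3310973274915, 'cy': 241.83145654960398, 'rvec': array([ 2.13419848, -2.0825827 ,  0.23403337]), 'tvec': array([-0.01625243,  0.54408735,  0.87014308])}
scene {'fx': 522.9953019557686, 'fy': 522.9953019557686, 'cx': 314.77079367527097, 'cy': 247.44792707623878, 'rvec': array([ 2.1346749 ,  0.47543836, -0.25829043]), 'tvec': array([-0.51191304, -0.08018344,  1.3032444 ])}
{'time': 0.1, 'qpos': array([-1.33211079,  0.47775102,  0.02233955,  1.55631743, -0.01148755,
        1.10928793, -0.08308105]), 'joint_velocities': array([-0.00099694, -0.00057065,  0.00195744, -0.00405511,  0.00052456,
        0.00238969,  0.00121789]), 'joint_torque': array([ 4.04861552e-03, -5.97750092e+01,  1.61323719e+00, -2.81953758e+01,
        1.27860974e-02,  4.98802387e-03, -1.07003558e-06]), 'tcp_pos': array([0.22928359, 0.63444455, 0.3030151 ]), 'orientation': array([-7.70397432e-05,  1.72501703e-01,  9.85008880e-01, -8.14118775e-04]), 'force': array([-0.35311961,  0.13898695, -0.70035225]), 'torque': array([ 0.04310235, -0.01864006,  0.00596901]), 'gripper_force': 0.0, 'opening': 0.08560804452996333}
```

View pics/top0.png

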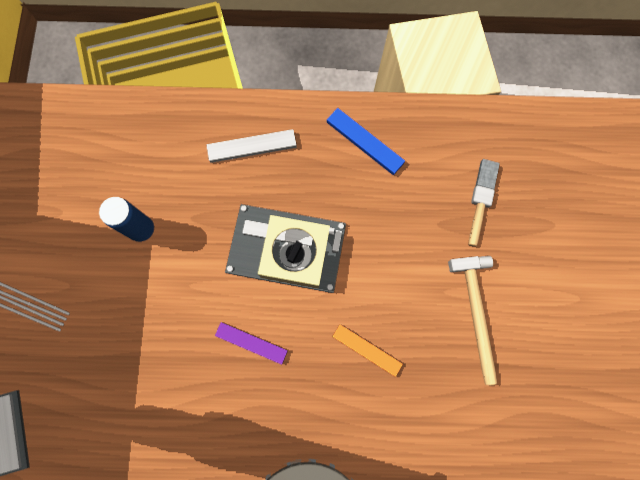

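View pics/scene0.png

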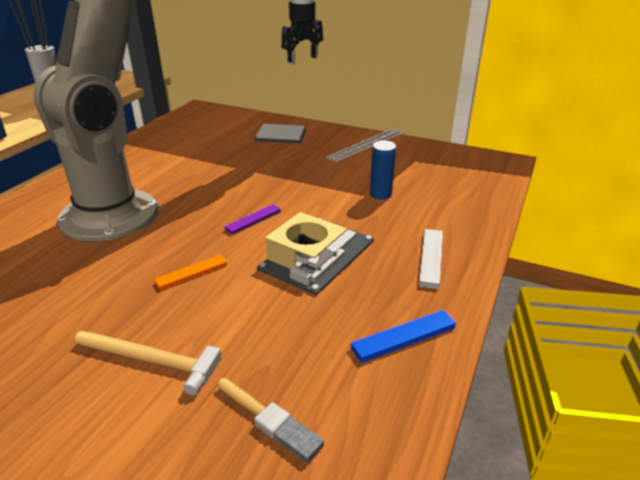

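The top view shows the jig at about (290,248). There are two white or light-grey bars: one lies in the jig channel at (255,228), and a larger one lies loose at (252,146). The blue (365,140), purple (252,343) and orange (368,350) bars are excluded by colour. The smaller light one, in the jig, is the bar meant. I'll confirm that in a crop and measure.

```bash
cat > h.py <<'E'
import cv2,numpy as np
from cell import env,kin,camera,calibration,job
def ray(n,uv,z):
    c=calibration(n);R=cv2.Rodrigues(np.array(c["rvec"]))[0];C=-R.T@c["tvec"]
    uv=np.atleast_2d(uv).astype(float)
    d=np.c_[(uv[:,0]-c["cx"])/c["fx"],(uv[:,1]-c["cy"])/c["fy"],np.ones(len(uv))]@R
    return (C+d*((z-C[2])/d[:,2])[:,None])[:,:2]
E
python3 - <<'E'
from h import *
z=np.load("pics/top0.npz");p=z["p"]
c=p[195:305,215:365];cv2.imwrite("pics/crop1.png",cv2.resize(c,None,fx=5.3,fy=5.3,interpolation=cv2.INTER_CUBIC))
h=cv2.cvtColor(p,cv2.COLOR_BGR2HSV)
roi=np.zeros(p.shape[:2],bool);roi[195:305,215:365]=1
print("hsv bar",h[228,252],"guard",h[270,270],h[225,285],"plate",h[262,245],"knob",h[256,294],"bench",h[200,215],"stop",h[240,337])
print("whitebar",h[148,240])
m=(roi&(h[...,0]>22)&(h[...,0]<35)&(h[...,1]>50)&(h[...,2]>120)).astype(np.uint8)
m=cv2.morphologyEx(m,cv2.MORPH_OPEN,np.ones((3,3)))
k=max(cv2.findContours(m,0,1)[0],key=cv2.contourArea)
w=ray("top",k[:,0],.066).astype(np.float32)*1000
print("guard rect",cv2.minAreaRect(w),cv2.boxPoints(cv2.minAreaRect(w)))
hull=cv2.convexHull(k)
E
```

```text
hsv bar [ 15   6 241] guard [ 28  57 246] [ 27  60 246] plate [ 83   9 111] knob [120  16  32] bench [ 12 151 204] stop [ 21  11 164]
whitebar [ 17   7 239]
guard rect ((526.226318359375, 39.98564910888672), (125.20274353027344, 126.0450668334961), 80.8837661743164) [[454.0814   -11.839848]
 [578.5344   -31.810154]
 [598.3712    91.81114 ]
 [473.9182   111.78145 ]]
```

View pics/crop1.png

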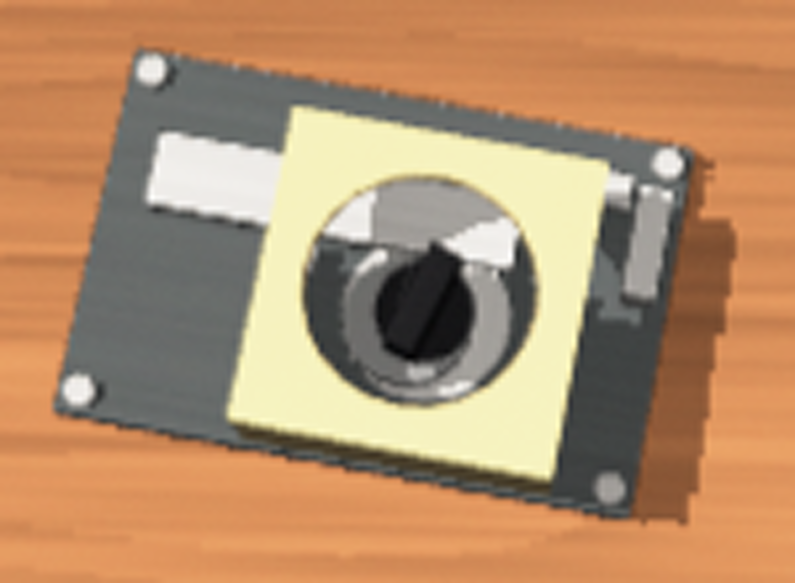

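The crop shows the bar in the channel, tail face at about (150,170) and partly under the guard, with the stop at (648,240). The round opening is centred at about (420,290) and the black grip tilts slightly clockwise of jig x. The bar is confirmed. Next I'll refine the numbers.

```bash
python3 - <<'E'
from h import *
z=np.load("pics/top0.npz");p=z["p"];d=z["d"];h=cv2.cvtColor(p,cv2.COLOR_BGR2HSV)
roi=np.zeros(p.shape[:2],bool);roi[195:305,215:365]=1
m=(roi&(h[...,0]>22)&(h[...,0]<35)&(h[...,1]>40)&(h[...,2]>200)).astype(np.uint8)
cs,hi=cv2.findContours(m,cv2.RETR_CCOMP,1)
inner=max([c for c,q in zip(cs,hi[0]) if q[3]>=0],key=cv2.contourArea)
w=ray("top",inner[:,0],.066).astype(np.float32)*1000
print("hole",cv2.fitEllipse(w))
o=max([c for c,q in zip(cs,hi[0]) if q[3]<0],key=cv2.contourArea)
w=ray("top",o[:,0],.066).astype(np.float32)*1000;print("guard",cv2.minAreaRect(w))
# plate: non-orange pixels
m=(roi&(h[...,1]<90)).astype(np.uint8)
k=max(cv2.findContours(m,0,1)[0],key=cv2.contourArea)
w=ray("top",k[:,0],.010).astype(np.float32)*1000
# fit line of far long edge (+x side) from plate
r=cv2.minAreaRect(w);print("plate",r,cv2.boxPoints(r))
# bar visible part left of guard
m=(roi&(h[...,1]<25)&(h[...,2]>200)).astype(np.uint8);m[:,:240]=0;m[:215]=0;m[:,272:]=0
k=max(cv2.findContours(m,0,1)[0],key=cv2.contourArea)
w=ray("top",k[:,0],.022).astype(np.float32)*1000;r=cv2.minAreaRect(w);print("bar",r,cv2.boxPoints(r))
# depth heights
c=calibration("top");R=cv2.Rodrigues(c["rvec"])[0];C=-R.T@c["tvec"]
v,u=np.mgrid[215:285,270:325];D=d[215:285,270:325]
P=((np.dstack([(u-c["cx"])/c["fx"],(v-c["cy"])/c["fy"],np.ones_like(u)])*D[...,None])@R+C).reshape(-1,3)*1000
V=h[215:285,270:325,2].reshape(-1)
s=(V<70)&(P[:,2]>46)&(P[:,2]<58);q=P[s]
print(s.sum(),q.mean(0));print(cv2.minAreaRect(q[:,:2].astype(np.float32)))
e,vec=np.linalg.eigh(np.cov(q[:,:2].T));print(e,vec[:,1])
E
```

```text
hole ((526.4928588867188, 40.19379806518555), (92.04953002929688, 92.33824157714844), 142.01971435546875)
guard ((526.8312377929688, 39.863155364990234), (123.83979034423828, 123.65103149414062), 80.8800277709961)
plate ((541.82080078125, 60.137908935546875), (233.94102478027344, 154.64840698242188), 80.7922592163086) [[446.77597  -42.9524  ]
 [599.4317   -67.698395]
 [636.8656   163.22821 ]
 [484.2099   187.97421 ]]
bar ((579.7255249023438, 126.19868469238281), (50.245155334472656, 28.559709548950195), 80.85565185546875) [[561.6346  103.66478]
 [589.83136  99.126  ]
 [597.81647 148.73259]
 [569.6197  153.27136]]
142 [525.57876464  40.00598353  52.0057532 ]
((525.9193115234375, 39.90199279785156), (13.991531372070312, 41.62751388549805), 63.32788848876953)
[ 17.39674487 149.23637454] [-0.90066571  0.4345127 ]
```

```bash
cat >> h.py <<'E'
from scipy.spatial.transform import Rotation as Ro
O=np.array([.5263,.0400]);YAW=-.160
def J(x,y,z):
    c,s=np.cos(YAW),np.sin(YAW);return np.array([O[0]+(c*x-s*y)/1e3,O[1]+(s*x+c*y)/1e3,z/1e3])
def q(yaw): # tool down, tool y along world yaw
    c,s=np.cos(yaw),np.sin(yaw)
    r=Ro.from_matrix(np.array([[-s,c,0],[c,s,0],[0,0,-1]])).as_quat();return np.array([r[3],*r[:3]])
def st(*a):
    s=env.get_state();print(*a,round(s["time"],2),"tcp",s["tcp_pos"].round(4),"F",s["force"].round(2),"T",s["torque"].round(3),"op",round(s["opening"],4),"gf",round(float(s["gripper_force"]),1));return s
E
python3 - <<'E'
from h import *
np.set_printoptions(suppress=True)
for a in(-.16,2.98): print(a,kin.inverse_kinematics(J(39,150,130),q(a)))
for a in(1.116,.1,-2.026): print(a,kin.inverse_kinematics(J(0,0,100),q(a)))
env.grip(0.0)
env.reach(J(39,152,150),q(-.16)); st("above")
env.movel(J(39,152,88),.12); st("down")
r=env.movel(J(39,134,88),.05,stop_force=6); st(r)
r=env.movel(J(39,78,88),.02,stop_force=7); s=st(r)
d=s["tcp_pos"][:2]-O;print("jig",d[0]*np.cos(YAW)+d[1]*np.sin(YAW),-d[0]*np.sin(YAW)+d[1]*np.cos(YAW))
E
```

```text
-0.16 [-0.74369729  0.63647855  0.4713998   1.85540036 -0.40875414  0.74654556
 -0.20682643]
2.98 [-0.26065739  0.59396452 -0.18824326  1.82014868  0.15564553  0.7417726
  2.44758637]
1.116 [-0.37692867  0.54083541  0.23082471  2.06580669 -0.22430638  0.5580713
  1.12904949]
0.1 [-0.50034249  0.5634667   0.39047742  2.07395075 -0.38446913  0.57286523
  0.26227989]
-2.026 [-0.93678435  0.85367646  1.0507911   2.09862467 -1.0454569   0.85721335
 -1.26267479]
above 3.01 tcp [0.5888 0.1857 0.1501] F [ 0.58 -0.21 -0.95] T [ 0.019  0.043 -0.031] op -0.0 gf 0.0
down 3.67 tcp [0.5894 0.1839 0.0883] F [0.25 0.   0.64] T [ 0.042  0.02  -0.025] op 0.0004 gf 0.0
False 4.18 tcp [0.5862 0.1657 0.0883] F [-0.45  0.06 -0.37] T [0.032 0.011 0.015] op 0.0005 gf 0.0
True 6.28 tcp [0.5785 0.1202 0.0878] F [0.61 1.34 0.14] T [ 0.311 -0.129 -0.03 ] op 0.0001 gf 0.6
jig 0.03875682642024744 0.08748855683082508
```

```bash
python3 - <<'E'
from h import *
jy=lambda s:(-(s["tcp_pos"][0]-O[0])*np.sin(YAW)+(s["tcp_pos"][1]-O[1])*np.cos(YAW))*1e3
for F in(6,8):
    r=env.movel(J(39,76,88),.01,stop_force=F); s=st(F,r);print(jy(s))
env.movel(J(39,100,88),.05);env.movel(J(39,105,150),.15)
env.reach(J(0,-0,260),q(1.1));env.goto_joints([-1.332,.477,.022,1.555,-.011,1.109,-.083])if 0 else None
env.movel(J(-60,260,260),.25)
p,d=camera("top");c=p[195:305,215:365];cv2.imwrite("pics/crop2.png",cv2.resize(c,None,fx=5.3,fy=5.3,interpolation=cv2.INTER_CUBIC));st()
E
```

```text
6 True 6.77 tcp [0.5779 0.1202 0.0872] F [0.66 0.74 0.4 ] T [ 0.152 -0.124 -0.024] op -0.0003 gf 0.5
87.35827857763026
8 True 7.32 tcp [0.5775 0.12   0.087 ] F [0.07 1.11 1.25] T [ 0.219 -0.083  0.022] op 0.0001 gf 0.6
87.17051500514755
10.61 tcp [0.509  0.3042 0.2599] F [0.72 0.08 0.79] T [-0.035 -0.042 -0.012] op -0.0001 gf 0.0
```

View pics/crop2.png

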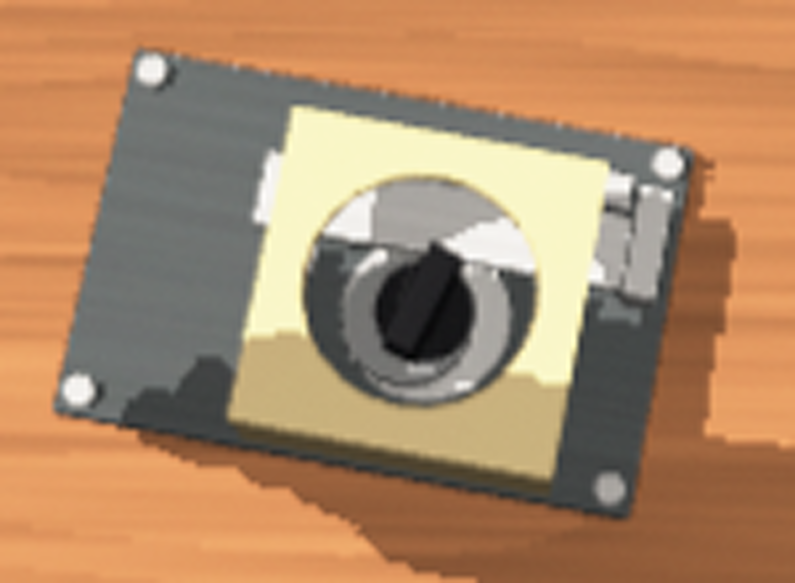

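The bar tip now meets the stop at about (628,245), and repeated pushes at 6 and 8 N did not move it, so it is home. The opening and knob are unchanged. Now the knob.

```bash
python3 - <<'E'
from h import *
a0=-.455+np.pi/2
env.grip(.04)
env.reach(J(0,0,160),q(a0));st()
r=env.movel(J(0,0,98),.06,stop_force=6);st("down",r)
env.grip(.0,60);st("grip")
env.dwell(.3);st()
for i in range(1,4):
    env.movel(J(0,0,98),.05,rot=q(a0-.04*i));st(i);env.dwell(.2);st(i)
E
```

```text
12.18 tcp [0.5269 0.0417 0.1604] F [-0.11 -0.47 -0.03] T [0.041 0.011 0.025] op 0.0398 gf 0.0
down False 13.36 tcp [0.5266 0.04   0.0983] F [-0.12  0.84  0.07] T [ 0.027  0.007 -0.001] op 0.04 gf 0.0
grip 13.71 tcp [0.528  0.0409 0.0996] F [ 0.53  1.9  10.42] T [0.14  0.224 0.114] op 0.0125 gf 61.3
14.01 tcp [0.528  0.0409 0.0996] F [-0.08  1.15 10.47] T [0.168 0.228 0.136] op 0.0131 gf 61.3
1 14.26 tcp [0.528  0.0408 0.0996] F [-0.84  2.59 10.79] T [ 0.133  0.265 -0.125] op 0.0131 gf 61.4
1 14.46 tcp [0.5279 0.0408 0.0996] F [-0.65  1.92 11.  ] T [ 0.162  0.228 -0.093] op 0.013 gf 61.4
2 14.71 tcp [0.5279 0.0408 0.0996] F [-0.07  1.76 11.11] T [ 0.131  0.227 -0.08 ] op 0.0129 gf 61.5
2 14.91 tcp [0.5279 0.0408 0.0996] F [-0.98  1.96 10.7 ] T [ 0.096  0.291 -0.084] op 0.0128 gf 61.5
3 15.16 tcp [0.5279 0.0408 0.0996] F [ 0.06  1.78 10.9 ] T [ 0.128  0.282 -0.098] op 0.0127 gf 61.5
3 15.36 tcp [0.5279 0.0408 0.0996] F [-1.04  1.43  9.98] T [ 0.164  0.244 -0.122] op 0.0131 gf 61.5
```

```bash
cat >> h.py <<'E'
def yaw():
    w,x,y,z=env.get_state()["orientation"];v=Ro.from_quat([x,y,z,w]).as_matrix()[:,1];return np.arctan2(v[1],v[0])
def tz(n=5):
    t=[]
    for _ in range(n): env.dwell(.02);t.append(env.get_state()["torque"][2])
    return np.mean(t)
E
python3 - <<'E'
from h import *
a0=-.455+np.pi/2
print(a0,yaw(),yaw()-a0)
# relieve: reopen, rise, regrip at present angle
env.grip(.03);a=yaw();env.movel(J(0,0,101.5),.05,rot=q(a));st("open");print(yaw(),tz())
env.grip(0,60);env.dwell(.2);st("grip");print(yaw(),tz())
for i in range(1,3):
    env.movel(J(0,0,101.5),.05,rot=q(a-.04*i));env.dwell(.2);print(i,yaw()-a0,tz())
st()
E
```

```text
1.1157963267948965 0.9960094496720009 -0.1197868771228956
open 15.92 tcp [0.526  0.0397 0.1015] F [-0.61 -0.12 -0.52] T [ 0.021  0.061 -0.032] op 0.0301 gf 0.0
0.9957577068864131 -0.00037938325502810563
grip 16.48 tcp [0.527  0.0414 0.1016] F [ 2.48  4.67 -0.59] T [ 0.863 -0.337 -0.066] op 0.013 gf 60.9
0.9971083328127509 -0.07588128325706871
1 -0.15833871543750355 -0.12191751020921959
2 -0.19825000793252856 -0.09396320451520312
17.63 tcp [0.527  0.0414 0.1016] F [ 2.46  5.81 -0.54] T [ 0.861 -0.368 -0.057] op 0.0129 gf 60.9
```

Turning tracks, and the knob's centre is slightly off from my estimate, so I re-centre the target and step on while feeling the torque.

```bash
cat >> h.py <<'E'
A0=-.455+np.pi/2
P=J(0,0,101.5)+[.0008,.0016,0]
def turn(a,v=.05):
    env.movel(P,v,rot=q(a));env.dwell(.15);return tz(6)
E
python3 - <<'E'
from h import *
a=A0-.20;free=[]
env.movel(P,.02,rot=q(a));st()
for i in range(12):
    a-=.04;t=turn(a);s=env.get_state();print(round(a-A0-.295,3),round(t,3),s["force"].round(1),round(s["time"],1))
    if len(free)>=3 and abs(t-np.median(free))>.08: break
    free.append(t)
E
```

```text
17.88 tcp [0.5271 0.0416 0.1016] F [-0.66  1.68  2.2 ] T [0.155 0.075 0.004] op 0.013 gf 61.5
-0.535 -0.108 [0.2 2.3 4.8] 18.4
-0.575 -0.083 [0.1 2.3 4.7] 18.9
-0.615 -0.045 [-0.2  2.2  4.6] 19.4
-0.655 -0.061 [-0.2  1.9  5.7] 19.9
-0.695 -0.057 [-0.2  1.9  5.5] 20.4
-0.735 -0.037 [-0.4  2.3  5. ] 20.9
-0.775 -0.046 [0.3 2.9 5. ] 21.4
-0.815 -0.02 [-0.4  2.6  5.1] 21.9
-0.855 0.015 [0.3 2.2 5. ] 22.4
-0.895 0.1 [0.  1.6 5.8] 22.9
```

```bash
python3 - <<'E'
from h import *
print("now",yaw()-A0-.295,tz(10))
a=A0+.295-.895
for i in range(2):
    a-=.02;t=turn(a);print(round(a-A0-.295,3),yaw()-A0-.295,round(t,3));
st()
E
```

```text
now -0.8957902324146532 0.09928746274770704
-0.915 -0.9158744192567081 0.327
-0.935 -0.9357313931788509 0.436
24.05 tcp [0.5271 0.0418 0.1016] F [-0.27  3.03  5.48] T [0.401 0.212 0.463] op 0.0127 gf 62.0
```

Torque rose from about -0.05 free to about 0.44 N m, roughly 0.1 rad past the bite at about -0.83 rad. That is about 15–18 N, hand-snug. I'll release and check.

```bash
python3 - <<'E'
from h import *
env.grip(.035);st("open")
env.movel(P+[0,0,.09],.08);st("up")
env.movel(J(-60,260,260),.25)
p,d=camera("top");c=p[195:305,215:365];cv2.imwrite("pics/crop3.png",cv2.resize(c,None,fx=5.3,fy=5.3,interpolation=cv2.INTER_CUBIC));st()
h=cv2.cvtColor(p,cv2.COLOR_BGR2HSV);c=calibration("top");R=cv2.Rodrigues(c["rvec"])[0];C=-R.T@c["tvec"]
v,u=np.mgrid[215:285,270:325];D=d[215:285,270:325]
X=((np.dstack([(u-c["cx"])/c["fx"],(v-c["cy"])/c["fy"],np.ones_like(u)])*D[...,None])@R+C).reshape(-1,3)*1000
s=(h[215:285,270:325,2].reshape(-1)<70)&(X[:,2]>46)&(X[:,2]<58);k=X[s]
r=cv2.minAreaRect(k[:,:2].astype(np.float32));e,V=np.linalg.eigh(np.cov(k[:,:2].T));print(r,np.arctan(V[1,1]/V[0,1])-YAW)
E
```

```text
open 24.39 tcp [0.5268 0.0412 0.1012] F [-0.39  0.87  0.15] T [ 0.021 -0.008 -0.016] op 0.0352 gf 0.0
up 25.67 tcp [0.5268 0.0416 0.191 ] F [-0.27 -0.17  0.8 ] T [0.008 0.004 0.024] op 0.0352 gf 0.0
26.97 tcp [0.5088 0.3041 0.2596] F [ 0.55 -0.01 -0.2 ] T [-0.077  0.043 -0.053] op 0.0354 gf 0.0
((526.4639892578125, 40.48965835571289), (13.731325149536133, 42.024269104003906), 27.659608840942383) -0.9408250115734632
```

View pics/crop3.png

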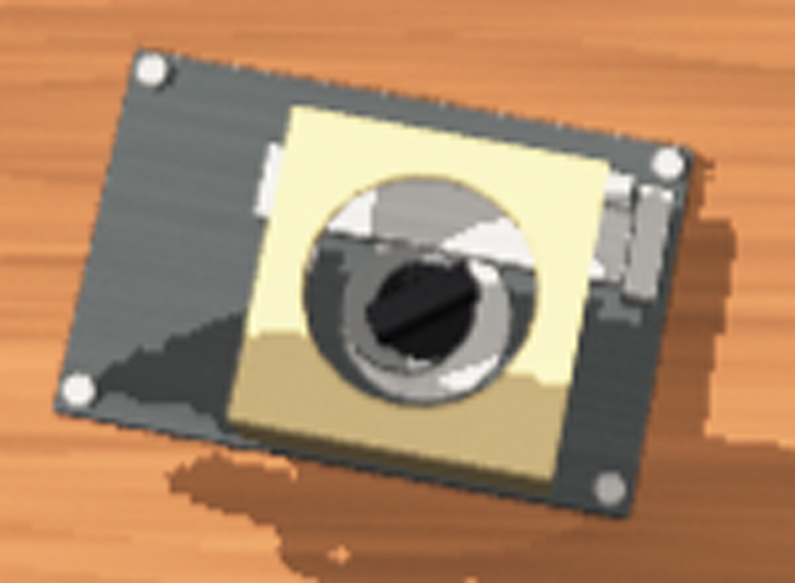

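The picture shows the bar's tip at the stop (628,245) and its long side moved up towards the rail. The grip stands at -0.94 rad, where I left it, and the robot is clear.

```bash
python3 -c "
from h import *
print(job.job_done())"
```

```text
the job is handed in; nothing more can be done
None
```

I handed the job in with the bar home against the end stop, the cam turned clockwise to an estimated 15–20 N (judged from knob torque, not measured directly) and the knob released, about 27 s into the 72 s limit.

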